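Pack up the cash box

ROBOT

A 6-joint arm with a two-finger parallel gripper is mounted at the origin on the work surface. World frame = base frame: x ahead of the robot, y to its left, z up, the work surface at z = 0. Lengths are in m, angles in rad, forces in N, time in s.
With the tool pointing down it reaches from about 0.35 to 0.85 m from the base axis. Payload 8.1 kg.
Tool frame: the origin (TCP) lies on the centre line of the jaws, within the pads' length; the fingertips stand 17 mm ahead of it and the grasp point (between the pads) lies 2 mm behind it; z points along the fingers, y is the line along which they close (so a half turn about z gives the same grasp; the last joint's range is limited). The gripper opens to 93 mm and grips with 3 to 60 N. Pads are 15 mm wide; open, the fingers measure 128 mm over their backs; the gripper's body (75 mm by 188 mm) begins 65 mm behind the grasp point.
Start: joints at [-1.401, 0.13, 1.488, -0, 1.523, -0.085], TCP at [0.151, -0.581, 0.208] pointing down, gripper open.
Joint ranges: [-2.96, 2.96], [-0.89, 2.26], [0.02, 2.5], [-1.34, 4.48], [0, 2.73], [-2.66, 2.66]. Speed limits (rad/s): [2.39, 2.39, 2.79, 3.14, 3.14, 3.14].

INTERFACE

Orientations are given as a rotation vector (axis times angle).
In Python, from plant import telemetry, viewer, order gives the robot as it stands.
- The arm moves only by the tool send_rows, never from a script. Its argument "plan" is a list that holds one entry, the list of rows, each a list of 5 numbers: the closure, from -1 (fully open) to 1 (shut), then the shift along the world's x, y, z normalised to -1 to 1, where 1 is 0.2 m, then the turn about the world's z normalised to -1 to 1, where 1 is 60 degrees. A call has 1 to 20 rows; each row is the pose to reach, as a shift and turn from the pose commanded when the call began; what a row does not reach only later rows make up. A row lasts 1/12 s, in which the tool goes at most 41.7 mm and 7.16 degrees, less where a joint would pass 70% of its speed; a pose out of reach is approached as far as the arm can. A call with a number of a shift or a turn outside -1 to 1 is refused whole. A call with a gripper value outside its range is refused whole. The fingers move at their own pace and stop on an object; "force" is the grip in N (left out, the last holds). Time passes only in rows, so rows that repeat a pose let the fingers close. It gives the time, the measured TCP pose, the force, the opening and the grip force at its end, in the units of the state.
- telemetry.read_state(): the state, without advancing time (a new reading comes with each control period).
- viewer.read_camera(name): name is "scene" or "top" or "wrist"; returns (picture, depth): 480x640x3 uint8, blue, green, red; 480x640 float32, m along the optical axis (not along the pixel's ray), 0 where there is no reading.
- viewer.calibration(name): a dict with "camera_matrix" (3x3 intrinsics, pixels), "extrinsics" (4x4, takes a point from camera to world coordinates); the wrist camera has in their place "hand_eye" (4x4, takes a point from camera to tool coordinates, whose origin is the TCP and whose axes are the flange's). Camera axes: x right, y up, looking along -z (the intrinsics and any distortion apply to the point x, -y, -z); pixel columns grow to the right and rows downward; lengths in m; the calibration is good to about 2 mm. A picture is of the moment at which its call begins: read the wrist's pose just before it. calibration takes no time and is no camera call.
- order.close_job(): hands the job in; it is judged then, once.
The state is a dict: "t": time; "q": joint angles; "dq": joint speeds; "joint_torque": joint torques, N m; "tool_pos": TCP position; "orientation": TCP orientation; "force": force on the tool from outside, world axes, zero at the start; "wrist_torque": the same for the moment, N m; "opening": finger opening in m; "gripper_force": force on a finger pad.
Only numpy, scipy, OpenCV 4.12 (cv2) and the standard library are available. Lean on these libraries where they do the work, as an engineer would, in place of code of your own. Each camera call takes 0.05 s, during which the arm holds its last target. There are 200 camera calls.

TASK

Pack up the cash box on the study desk: lay the wrapped roll of coins in the bottom of the box, set the loaded coin tray over it so that it sits down level on its ledges, then close the lid fully. Keep the tray level so that no coins spill, do not let the roll or the tray drop, do not slam the lid, and leave the other desk things where they are.

Things in the scene. Friction and masses are not known exactly. Their poses are not given: they have to be found in the camera images.
- cashbox: Grey painted steel cash box, fixed to the desk, 160 (x) x 200 (y) x 70 mm high without lid, open on top; walls and floor 3 mm (inside 154 x 194 mm, floor 3 mm above the desk). Origin: centre of the underside, z up. Front (round steel lock) is the -x face; the lid is hinged along the top of the +x wall, which lies roughly to the robot's left.
- tray_seat (a point): Where the coin tray's origin belongs: centre of the box, 36 mm above its underside, axes as the box. Along each short end wall (box y = +97 and -97 mm) a steel ledge sticks 10 mm inwards, its top 62 mm above the desk, 8 mm below the rim; the tray's flange rests on both. Beneath the seated tray 33 mm of height is left over the box floor, for the coin roll lying down.
- cashbox_lid (a joint): Lid angle, rad: 0 shut, 1.6 to 1.9 at the start (open, leaning a little back), stop at 1.95. Stiff hinge: it stays where it is left, needs up to 3 N at the front edge, and must be pushed all the way down. Steel cover 160 x 200 mm; shut, its flat top is 92 mm above the desk. A folded wire handle, 5 mm high, lies on its top 55 to 100 mm from the hinge; nearer the front it is bare.
- cashbox_hinge (a point): Middle of the lid's hinge line, on the box's rim at (80, 0, 70 mm) in the box frame; the hinge line runs along the box's y axis.
- lid_front (a point): Middle of the lid's front upper edge (moves with the lid): 160 mm from the hinge line along the lid and 22 mm off it, on the lid's outer face. Shut, it is at (-80, 0, 92 mm) in the box frame; open, it is the high free edge, the outer face turned away from the box.
- coin_tray: Loaded dark grey plastic coin tray on the desk, 0.3 to 0.5 kg, balanced to a few mm about its centre. Origin: centre of its underside, z up. Tub 138 (x) x 166 (y) mm, rim flange 148 x 188 mm from 26 to 30 mm above the underside. Lowered square into the box (short side along short side, either way round) it has 3 mm of play on each side and hangs by its flange ends on the ledges.
- tray_grip (a point): Top centre of the tray's grip, an upright rib in its middle: 12 mm thick (tray x), 70 mm long (tray y), its top 42 mm above the tray's underside. On each side of the rib the tub is free for a finger over 60 mm in x and 66 mm in y, down to the 3 mm floor (a few thin coins lie there); the coin rows are in the end compartments.
- coin_roll: Paper-wrapped roll of coins, a lying cylinder 26 mm in diameter and 55 mm long, about 0.2 kg, tan paper with brass coin ends. Origin at its centre, x along its length; it can roll. Of the two cylinders to the robot's left it is the shorter, with no cap.
- glue_stick: Bystander: white glue stick with a grey cap, 26 mm in diameter, 85 mm long, lying on the desk to the robot's left near the coin roll (they may change places). Origin at its middle, x along its length.
- stamp: Bystander: rubber stamp with a turned wooden handle, 32 x 58 x 70 mm high, beyond the tray and the box. Origin: centre of the underside.
- stapler: Bystander: black stapler, 140 x 38 x 55 mm high, beyond the tray. Origin: centre of the underside.
- tape_dispenser: Bystander: desk tape dispenser, 150 x 55 x 104 mm high, right of the tray. Origin: centre of the underside.
- mug: Bystander: white mug, 80 mm in diameter, 92 mm high, right of the robot. Origin: centre of the underside.
- calculator: Bystander: flat desk calculator, 150 x 90 x 16 mm, beyond the box. Origin: centre of the underside.
- receipt_book: Bystander: receipt book, 107 x 150 x 14 mm, at the robot's left near its base. Origin: centre of the underside.
Mind the look-alikes: they are no part of the job. Leave any blue look-alike of the coin_tray alone.

How it is judged:
By the outcome, as a careful person would: the job done as asked, in the order asked, and still so for the second after the job is handed in, with the robot touching nothing.
It also fails if it takes over 72 s, if anything falls off the work surface, if the arm or the gripper's body presses on something with over 40 N, if the wrist force passes 120 N, or if a joint passes its speed limit or range.

## Working session

There is one attempt and no reset: what is moved stays moved. The work goes in short steps, Python scripts to look and compute and a tool call to move; the robot and the scene stay as the last step left them, time stands still between calls to the robot, and variables do not carry over. Pictures are saved under pics/ and viewed, at most 10 in all, crops included, and the job is handed in when it is done.

Besides the shell and the picture viewer there is one more tool, called after "Request:" as name([rows], argument=value, ...), one row to a line, values as JSON. send_rows: Moves the arm, as the interface text tells. Scaled input: -1 to 1 covers 0.2 m each way for a shift and 60 degrees each way for a turn. Its arguments: {"type":"object","properties":{"plan":{"type":"array"},"force":{"type":"number"}},"required":["plan"]}

```bash
ls; mkdir -p pics
cat > h.py <<'E'
import numpy as np, cv2
from plant import telemetry, viewer, order
def snap(n):
    s=telemetry.read_state(); p,d=viewer.read_camera(n); c=viewer.calibration(n)
    K=np.array(c["camera_matrix"])
    if "extrinsics" in c: T=np.array(c["extrinsics"])
    else:
        P=np.eye(4); P[:3,:3]=cv2.Rodrigues(np.array(s["orientation"],float))[0]; P[:3,3]=s["tool_pos"]; T=P@np.array(c["hand_eye"])
    v,u=np.mgrid[0:480,0:640]
    X=np.stack([(u-K[0,2])/K[0,0]*d,-(v-K[1,2])/K[1,1]*d,-d],-1)
    W=X@T[:3,:3].T+T[:3,3]; W[d==0]=np.nan
    return p,d,W
E
python3 - <<'E'
from h import *
for n in ("top","scene"):
    p,d,W=snap(n); cv2.imwrite(f"pics/{n}0.png",p); np.save(f"{n}0.npy",W)
    c=viewer.calibration(n); print(n,{k:np.round(np.array(v),3).tolist() for k,v in c.items()} )
print(viewer.calibration("wrist"))
print(telemetry.read_state())
E
```

```text
pics
top {'camera_matrix': [[554.338, 0.0, 322.538], [0.0, 554.338, 237.453], [0.0, 0.0, 1.0]], 'extrinsics': [[0.014, 0.994, -0.105, 0.388], [-1.0, 0.015, 0.005, -0.103], [0.007, 0.105, 0.994, 1.296], [0.0, 0.0, 0.0, 1.0]]}
scene {'camera_matrix': [[555.256, 0.0, 313.366], [0.0, 555.256, 237.038], [0.0, 0.0, 1.0]], 'extrinsics': [[-0.78, -0.445, 0.44, 1.066], [0.626, -0.554, 0.549, 0.589], [-0.0, 0.704, 0.71, 0.988], [0.0, 0.0, 0.0, 1.0]]}
{'camera_matrix': array([[343.71427726,   0.        , 317.36350603],
       [  0.        , 343.71427726, 239.1757125 ],
       [  0.        ,   0.        ,   1.        ]]), 'hand_eye': array([[-9.82152894e-05,  9.64460734e-01,  2.64226198e-01,
         7.28430160e-02],
       [ 9.99999572e-01,  3.37723726e-04, -8.61027507e-04,
        -7.30926764e-04],
       [-9.19662677e-04,  2.64226000e-01, -9.64460354e-01,
        -1.78077454e-01],
       [ 0.00000000e+00,  0.00000000e+00,  0.00000000e+00,
         1.00000000e+00]])}
{'t': 0.1, 'q': array([-1.40143007e+00,  1.31078336e-01,  1.48916162e+00,  6.83275625e-06,
        1.52300297e+00, -8.53769427e-02]), 'dq': array([-0.00046122, -0.00194883, -0.00336636, -0.00167667,  0.00031572,
       -0.00164952]), 'joint_torque': array([ 1.81648829e-03, -5.61341250e+01, -4.93096018e+01,  7.70432199e-02,
        2.91728752e-02, -4.34200660e-05]), 'tool_pos': array([ 0.15114644, -0.58010493,  0.20720154]), 'orientation': array([-3.11450755e+00, -3.98858595e-01,  9.80660710e-05]), 'force': array([-0.56614589, -0.65047676,  0.36655913]), 'wrist_torque': array([-0.01021655, -0.06819782, -0.05893696]), 'gripper_force': 0.0, 'opening': 0.09310071320262045}
```

View pics/top0.png

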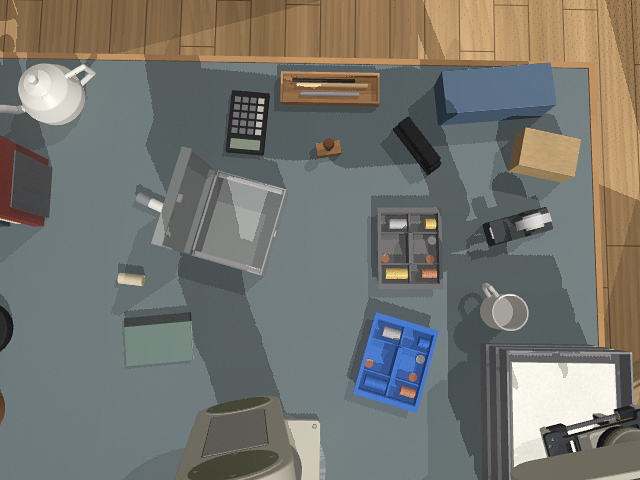

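View pics/scene0.png

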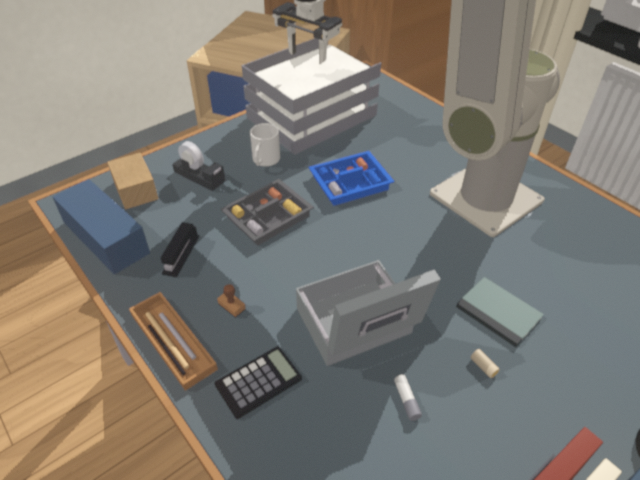

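The first picture (top) shows these candidates:
- **Roll:** the tan cylinder at (131,280), short and with no cap. The white, grey-capped one at (150,202) is the glue stick.
- **Tray:** the dark grey one at (409,248). The blue one at (397,361) is the look-alike.
- **Box:** at (240,222), with its lid open to the left.

The second picture (scene) agrees: roll at (485,363), glue stick at (407,396), grey tray at (267,211).

Run:
```python
from h import *
W=np.load("top0.npy"); p=cv2.imread("pics/top0.png")
def fit(name,r,z0,z1):
    u0,v0,u1,v1=r; w=W[v0:v1,u0:u1].reshape(-1,3); m=(w[:,2]>z0)&(w[:,2]<z1); w=w[m]
    c,s,a=cv2.minAreaRect((w[:,:2]*1000).astype(np.float32)); print(name,len(w),np.round(c,1),np.round(s,1),round(a,1),"z",np.round(np.percentile(w[:,2],[2,50,98]),4))
fit("desk",(300,250,340,290),-1,1)
fit("roll",(110,265,152,295),.012,.05)
fit("glue",(128,188,164,216),.012,.05)
fit("tray",(365,200,450,295),.022,.06)
fit("traytop",(365,200,450,295),.037,.06)
fit("rim",(190,165,292,280),.064,.076)
fit("box",(190,165,292,280),.02,.076)
for uv in [(240,220),(225,172),(284,188),(262,272),(195,262),(186,152),(156,244),(409,248),(383,215)]: print(uv,np.round(W[uv[1],uv[0]],4))
a=cv2.resize(p[140:300,100:300],None,fx=2.5,fy=2.5,interpolation=cv2.INTER_CUBIC)
b=cv2.resize(p[200:300,365:450],(300,353),interpolation=cv2.INTER_CUBIC)
o=np.zeros((400,800,3),np.uint8); o[:400,:500]=a; o[:353,500:]=b; cv2.imwrite("pics/crop1.png",o)
```

```text
desk 1596 [ 449.9 -104. ] [91.5 91.6] 0.8 z [-0.005   0.0005  0.0059]
roll 283 [420.9 328.8] [55.9 25.3] 84.7 z [0.0137 0.0242 0.03  ]
glue 286 [600.2 293.2] [65.4 24.9] 66.6 z [0.0154 0.0235 0.0305]
tray 2168 [ 501.4 -310.1] [185.3 149.3] 1.0 z [0.0223 0.0292 0.0438]
traytop 165 [ 500.7 -299.6] [162.4 118.6] 14.6 z [0.0375 0.042  0.0476]
rim 1329 [552.7  87.7] [183.2 200.5] 75.1 z [0.0643 0.0708 0.0757]
box 2310 [552.3  86.3] [186.3 200.5] 75.0 z [0.0243 0.0659 0.0755]
(240, 220) [0.5622 0.0838 0.0083]
(225, 172) [0.6622 0.1118 0.07  ]
(284, 188) [ 0.6407 -0.0172  0.004 ]
(262, 272) [0.4391 0.0235 0.0637]
(195, 262) [4.628e-01 1.870e-01 4.000e-04]
(186, 152) [0.6655 0.1618 0.2287]
(156, 244) [0.4835 0.2132 0.2257]
(409, 248) [ 0.4994 -0.3066  0.0414]
(383, 215) [ 0.5801 -0.2518  0.0019]
```

View pics/crop1.png

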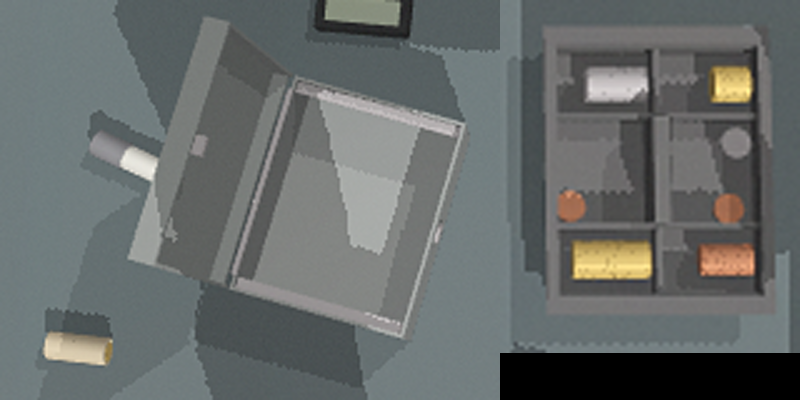

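The crop confirms the choice: the roll at crop (78,348) is plain tan with no cap, and the grey tray has its rib at about crop (660,170). Next I'll lift, move over the tray and measure it with the wrist camera.

Request:
send_rows([
  [[-1,0,0,0.4,0],[-1,0.5,0.5,0.45,0],[-1,1,1,0.5,0],[-1,1,1,0.5,0],[-1,1,1,0.5,0],[-1,1,1,0.5,0],[-1,1,1,0.5,0],[-1,1,1,0.5,0],[-1,1,1,0.5,0]],
])

```text
t: 0.85
tool_pos: [0.3558, -0.3763, 0.3099]
orientation: [3.115, 0.408, 0.005]
force: [0.1, -0.8, 0.6]
opening: 0.0928
gripper_force: 0.0
```

Request:
send_rows([
  [[-1,0.3,0.1,0,0.1],[-1,0.75,0.35,0,0.25],[-1,0.75,0.35,0,0.25],[-1,0.75,0.35,0,0.25],[-1,0.75,0.35,0,0.25],[-1,0.75,0.35,0,0.25],[-1,0.75,0.35,0,0.25]],
])

```text
t: 1.43
tool_pos: [0.5008, -0.3109, 0.3074]
orientation: [-3.037, -0.803, 0.002]
force: [0.3, -0.1, -0.2]
opening: 0.093
gripper_force: 0.0
```

```bash
cat >> h.py <<'E'
def rect(w,z0,z1,lo=None,hi=None):
    w=w.reshape(-1,3); w=w[np.isfinite(w[:,2])]; m=(w[:,2]>z0)&(w[:,2]<z1)
    if lo is not None: m&=((w[:,:2]>lo)&(w[:,:2]<hi)).all(1)
    w=w[m]; c,s,a=cv2.minAreaRect((w[:,:2]*1000).astype(np.float32)); return len(w),np.round(c,1),np.round(s,1),round(a,2),np.round(np.median(w[:,2]),4)
E
python3 - <<'E'
from h import *
p,d,W=snap("wrist"); cv2.imwrite("pics/w_tray.png",p); np.save("w_tray.npy",W)
s=telemetry.read_state(); print(s["tool_pos"],s["orientation"],s["q"])
print("desk z",np.nanmedian(W[...,2]))
for z in ((.02,.036),(.024,.036),(.037,.048)): print(rect(W,*z,(.39,-.42),(.62,-.2)))
print("rib",rect(W,.037,.048,(.46,-.335),(.545,-.285)))
E
```

```text
[ 0.50035363 -0.31134278  0.30779925] [-3.03746329e+00 -8.01222696e-01  1.40569646e-03] [-6.43238521e-01  8.31551173e-02  1.35912822e+00 -5.61993104e-04
  1.70004717e+00  4.11674309e-01]
desk z 0.003987199725637991
(6778, array([ 498.6, -308.8]), array([188.5, 148.3]), 0.98, np.float64(0.0303))
(6037, array([ 498.6, -308.8]), array([188.5, 148.3]), 0.98, np.float64(0.0308))
(498, array([ 499.2, -308.5]), array([69.3, 12. ]), 1.05, np.float64(0.0434))
rib (498, array([ 499.2, -308.5]), array([69.3, 12. ]), 1.05, np.float64(0.0434))
```

View pics/w_tray.png

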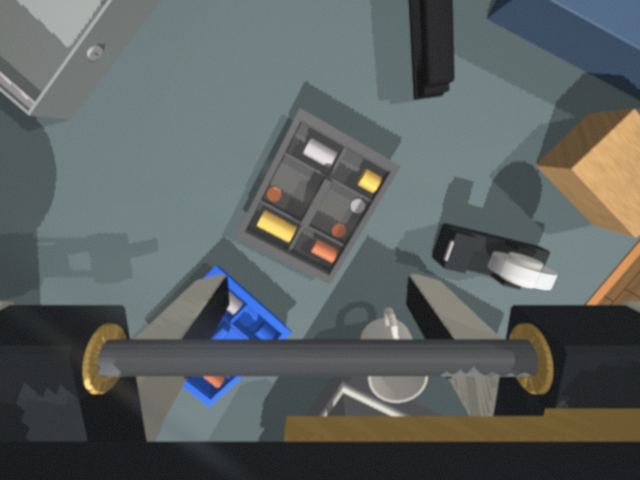

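The wrist view shows the grey tray at (322,197). Its flange measures 188.5 x 148.3 mm and its rib 69 x 12 mm, as specified. Centre is (0.499,-0.309), long axis at 1°. Next, the box and the roll.

Request:
send_rows([
  [[-1,0,0.2,0.1,0.1],[-1,0,0.6,0.2,0.3],[-1,0,1,0.3,0.6],[-1,0,1,0.3,0.83],[-1,0,1,0.3,0.83],[-1,0,1,0.3,0.83],[-1,0,1,0.3,0.83],[-1,0,1,0.3,0.83]],
])

```text
t: 2.15
tool_pos: [0.5006, -0.1111, 0.369]
orientation: [2.41, 2.012, 0.001]
force: [-0.3, -0.8, 0.1]
opening: 0.093
gripper_force: 0.0
```

Request:
send_rows([
  [[-1,0,0.2,0,0],[-1,0,0.4,0,0],[-1,0,0.6,0,0],[-1,0,0.8,0,0],[-1,0,0.9,0,0],[-1,0,0.9,0,0],[-1,0,0.9,0,0]],
])

```text
t: 2.73
tool_pos: [0.5011, 0.0688, 0.368]
orientation: [2.42, 2.003, -0.001]
force: [-0.2, -0.9, 0.6]
opening: 0.0932
gripper_force: 0.0
```

Run:
```python
from h import *
p,d,W=snap("wrist"); cv2.imwrite("pics/w_box.png",p); np.save("w_box.npy",W)
s=telemetry.read_state(); print(s["tool_pos"],s["orientation"],s["q"])
lo,hi=(.38,-.08),(.75,.25)
print("rim",rect(W,.066,.0745,lo,hi)); print("lidtop",rect(W,.21,.25,(.4,.05),(.75,.35)))
# box frame
a=np.radians(75.1); c0=np.array([.5527,.0877])
R=np.array([[np.cos(a),-np.sin(a)],[np.sin(a),np.cos(a)]])
w=W.reshape(-1,3); w=w[np.isfinite(w[:,2])]; b=(w[:,:2]-c0)@R
m=(w[:,2]>.066)&(w[:,2]<.0745)&(abs(b[:,0])<.12)&(abs(b[:,1])<.13)
for ax in (0,1): print(np.histogram(b[m][:,ax],bins=np.arange(-.12,.125,.005)))
m=(w[:,2]>.1)&(w[:,2]<.2)&(abs(b[:,1])<.07)&(b[:,0]>.04)&(b[:,0]<.2)
print(len(w[m]),np.polyfit(w[m][:,2],b[m][:,0],1))
```

```text
[0.50116669 0.06802393 0.36804031] [ 2.42005344e+00  2.00256268e+00 -8.70030149e-04] [ 3.40216970e-02 -1.32814145e-01  1.46299905e+00 -6.97223161e-04
  1.81158488e+00  2.22095767e-01]
rim (3330, array([550. ,  87.8]), array([180.5, 200.5]), 74.98, np.float64(0.0724))
lidtop (7011, array([575.9, 184.3]), array([ 32.3, 200.9]), 75.03, np.float64(0.2282))
(array([  0,   0,   0,   0,   0,  43, 384,  20,  19,  25,  18,  20,  18,
        22,  21,  23,  21,  20,  18,  20,  23,  24,  24,  22,  20,  20,
        23,  26,  26,  25,  18,  22,  24,  25,  27,  25,  24, 339, 259,
       513, 584, 545,   0,   0,   0,   0,   0,   0]), array([-1.20000000e-01, -1.15000000e-01, -1.10000000e-01, -1.05000000e-01,
       -1.00000000e-01, -9.50000000e-02, -9.00000000e-02, -8.50000000e-02,
       -8.00000000e-02, -7.50000000e-02, -7.00000000e-02, -6.50000000e-02,
       -6.00000000e-02, -5.50000000e-02, -5.00000000e-02, -4.50000000e-02,
       -4.00000000e-02, -3.50000000e-02, -3.00000000e-02, -2.50000000e-02,
       -2.00000000e-02, -1.50000000e-02, -1.00000000e-02, -5.00000000e-03,
        1.11022302e-16, 
[... 977 characters left out ...]
000000e-02, -5.00000000e-02, -4.50000000e-02,
       -4.00000000e-02, -3.50000000e-02, -3.00000000e-02, -2.50000000e-02,
       -2.00000000e-02, -1.50000000e-02, -1.00000000e-02, -5.00000000e-03,
        1.11022302e-16,  5.00000000e-03,  1.00000000e-02,  1.50000000e-02,
        2.00000000e-02,  2.50000000e-02,  3.00000000e-02,  3.50000000e-02,
        4.00000000e-02,  4.50000000e-02,  5.00000000e-02,  5.50000000e-02,
        6.00000000e-02,  6.50000000e-02,  7.00000000e-02,  7.50000000e-02,
        8.00000000e-02,  8.50000000e-02,  9.00000000e-02,  9.50000000e-02,
        1.00000000e-01,  1.05000000e-01,  1.10000000e-01,  1.15000000e-01,
        1.20000000e-01]))
1999 [0.1499047  0.07804732]
```

View pics/w_box.png

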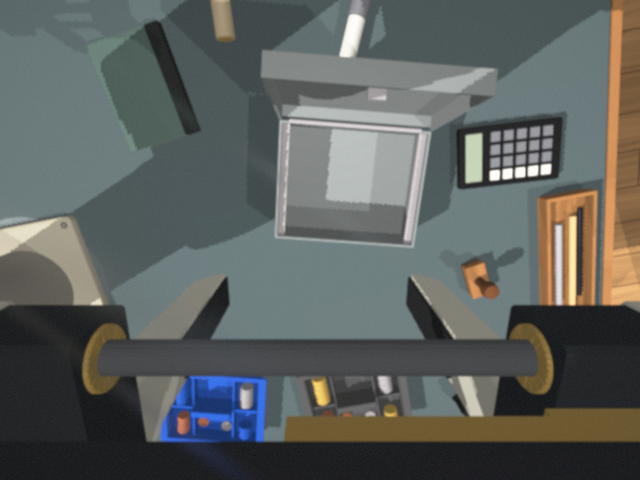

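The box view shows the rim from (282,120) to (415,245), with the lid standing behind it. Box yaw is 75.0°, centre about (0.5473,0.0779) on the wrist camera, and the lid is at about 1.72 rad. The top and wrist cameras differ by the same (2.6,-1.4) mm for both the tray and the box. Next, over the roll.

Request:
send_rows([
  [[-1,0,0.2,0,0],[-1,-0.1,0.4,0,0.09],[-1,-0.2,0.6,0,0.09],[-1,-0.3,0.8,0,0.09],[-1,-0.4,1,0,0.09],[-1,-0.4,1,0,0.09]],
])

```text
t: 3.28
tool_pos: [0.4198, 0.2714, 0.3682]
orientation: [-2.32, -2.116, -0.001]
force: [-0.0, 0.4, -0.3]
opening: 0.0931
gripper_force: 0.0
```

Request:
send_rows([
  [[-1,0,0.15,-0.1,0],[-1,0,0.3,-0.25,0],[-1,0,0.3,-0.4,0],[-1,0,0.3,-0.5,0],[-1,0,0.3,-0.5,0],[-1,0,0.3,-0.5,0]],
])

```text
t: 3.78
tool_pos: [0.4217, 0.3274, 0.2672]
orientation: [-2.323, -2.115, 0.004]
force: [-0.2, -0.1, 0.1]
opening: 0.0924
gripper_force: 0.0
```

Run:
```python
from h import *
p,d,W=snap("wrist"); cv2.imwrite("pics/w_roll.png",p)
s=telemetry.read_state(); print(s["tool_pos"],s["orientation"],np.degrees(s["q"]))
print("roll",rect(W,.008,.05,(.37,.28),(.47,.38)),rect(W,.015,.05,(.37,.28),(.47,.38)))
print("desk",np.nanmedian(W[...,2][(W[...,2]<.012)&(abs(W[...,0]-.42)<.08)&(abs(W[...,1]-.33)<.08)]))
w=W.reshape(-1,3);w=w[(w[:,2]>.015)&(abs(w[:,0]-.42)<.05)&(abs(w[:,1]-.33)<.05)];print(np.percentile(w[:,2],[50,95]))
```

```text
[0.42237446 0.32806886 0.26917078] [2.32270994e+00 2.11473673e+00 7.35070883e-04] [ 3.23568942e+01 -3.70947322e+00  9.03741377e+01 -1.79454836e-02
  9.33049634e+01  3.77225779e+01]
roll (906, array([418.8, 331.3]), array([55.6, 24.1]), 84.39, np.float64(0.0256)) (902, array([418.8, 331.3]), array([55.6, 24.1]), 84.39, np.float64(0.0256))
desk 0.0016870339434847947
[0.38703104 0.40260307]
```

Request:
send_rows([
  [[-0.1,-0.01,0.01,-0.15,0],[-0.1,-0.01,0.01,-0.35,0],[-0.1,-0.01,0.01,-0.55,0],[-0.1,-0.01,0.01,-0.75,0],[-0.1,-0.01,0.01,-0.9,0],[-0.1,-0.01,0.01,-0.95,0],[-0.1,-0.01,0.01,-0.95,0]],
], force=15)

```text
t: 4.42
tool_pos: [0.419, 0.3302, 0.0772]
orientation: [-2.321, -2.116, 0.004]
force: [-0.3, -0.2, 0.0]
opening: 0.053
gripper_force: 0.0
```

Request:
send_rows([
  [[-0.1,0,0,-0.1,0],[-0.1,0,0,-0.2,0],[-0.1,0,0,-0.25,0],[-0.1,0,0,-0.285,0],[-0.1,0,0,-0.285,0],[0.2,0,0,-0.285,0],[0.35,0,0,-0.285,0],[0.5,0,0,-0.285,0],[0.6,0,0,-0.285,0],[0.7,0,0,-0.285,0],[0.7,0,0,-0.285,0],[0.7,0,0,-0.285,0],[0.7,0,0,-0.285,0]],
])

```text
t: 5.5
tool_pos: [0.4192, 0.3314, 0.0212]
orientation: [-2.32, -2.118, 0.0]
force: [0.2, 0.2, -0.1]
opening: 0.0142
gripper_force: 0.0
```

The fingers passed 26 mm without holding anything, so I'll look.

Run:
```python
from h import *
p,d,W=snap("wrist"); q,d2,V=snap("top"); s,_,_=snap("scene")
a=cv2.resize(p[0:300,120:520],(400,300)); b=cv2.resize(s[320:420,420:550],(400,308))
c=cv2.resize(q[250:310,90:170],(400,300))
cv2.imwrite("pics/miss.png",np.hstack([np.vstack([a,c]),np.vstack([b,np.zeros((292,400,3),np.uint8)])]))
print(rect(V,.012,.032,(.35,.26),(.5,.4)))
```

```text
(174, array([419.6, 324.3]), array([25.3, 48.4]), 0.5, np.float64(0.0243))
```

View pics/miss.png

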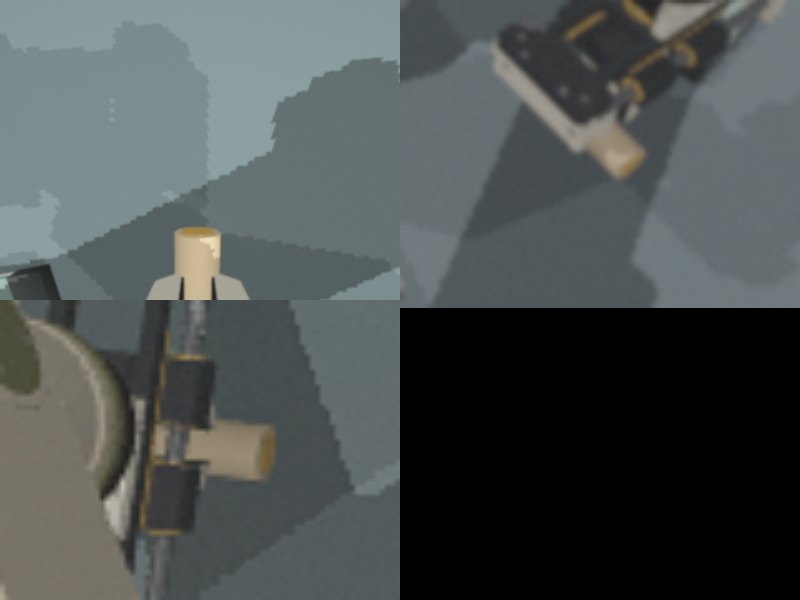

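Run:
```python
from h import *
s=telemetry.read_state(); print(s)
p,d,W=snap("wrist"); cv2.imwrite("pics/miss2.png",cv2.resize(p[200:400,200:440],(720,600),interpolation=cv2.INTER_CUBIC))
for v in (240,260,280,300): print(v,np.round(W[v,270:370:8,2],3))
```

```text
{'t': 5.65, 'q': array([5.72909192e-01, 1.29857234e-01, 1.84676675e+00, 1.69340324e-05,
       1.16514483e+00, 6.63654785e-01]), 'dq': array([ 0.00200142,  0.00060973,  0.00147498,  0.00075139, -0.00055004,
       -0.00059385]), 'joint_torque': array([ 5.11985942e-03, -5.01485181e+01, -4.33971155e+01,  6.58478960e-02,
       -3.46970279e-02,  3.49399750e-05]), 'tool_pos': array([0.41917853, 0.33133976, 0.02106785]), 'orientation': array([-2.31988777e+00, -2.11835893e+00,  2.68788460e-04]), 'force': array([ 0.29408919, -0.60118875,  0.03562688]), 'wrist_torque': array([-0.06211744, -0.09406692, -0.03745527]), 'gripper_force': 0.0, 'opening': 0.014163783974746255}
240 [0.002 0.002 0.002 0.002 0.024 0.028 0.028 0.026 0.024 0.001 0.002 0.003
 0.001]
260 [0.001 0.002 0.002 0.    0.024 0.027 0.028 0.026 0.024 0.001 0.001 0.002
 0.002]
280 [0.001 0.042 0.041 0.041 0.037 0.027 0.027 0.026 0.037 0.042 0.041 0.002
 0.002]
300 [0.064 0.063 0.063 0.065 0.057 0.028 0.027 0.026 0.061 0.063 0.063 0.065
 0.062]
```

View pics/miss2.png

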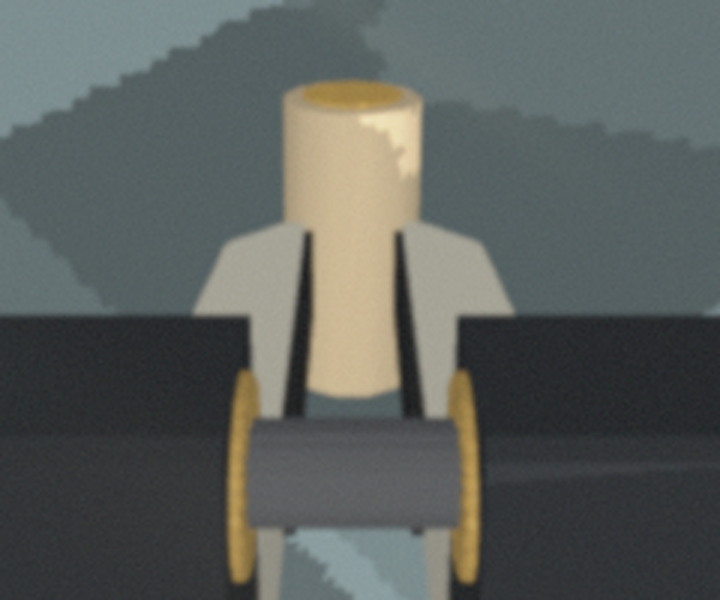

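The enlarged crop shows the fingertips 14 mm apart above the roll, with no contact. The highest finger pixels, at (305,230) and (400,230), read z≈0.04, so the tips seem higher than stated. I'll check where they are in the saved depth.

Run:
```python
from h import *
for f,z in (("w_box",.368),("w_tray",.3077)):
    W=np.load(f+".npy"); m=(W[...,2]>z-.06)&(W[...,2]<z+.05)
    m[:, :100]=0
    print(f,"min z-TCP",np.round(np.percentile(W[...,2][m],[0,.5,2,10])-z,4))
    for v in range(272,300,4): 
        c=np.where(m[v])[0]; print(v,c.min() if len(c) else None, c.max() if len(c) else None, np.round(W[v,c,2].min()-z,4) if len(c) else None)
p,d,W=snap("wrist"); s=telemetry.read_state()
m=W[...,2]>.03
for v in range(268,284,2):
    c=np.where(m[v])[0]; print(v,len(c),c[:1],c[-1:],np.round(np.sort(W[v,c,2])[:4],4))
w=W[276:300,255:380].reshape(-1,3); w=w[w[:,2]>.032]; print(np.round(w[np.argsort(w[:,2])[:12]],4))
```

```text
w_box min z-TCP [0.0108 0.0125 0.0137 0.0185]
272 None None None
276 212 423 0.0134
280 198 437 0.0127
284 192 443 0.0137
288 188 447 0.0125
292 184 451 0.0134
296 180 455 0.0143
w_tray min z-TCP [0.0103 0.0121 0.0134 0.0182]
272 None None None
276 212 423 0.0126
280 198 437 0.0124
284 192 443 0.0138
288 188 447 0.0115
292 184 451 0.0126
296 180 455 0.0141
268 0 [] [] []
270 0 [] [] []
272 0 [] [] []
274 0 [] [] []
276 26 [289] [346] [0.0333 0.0339 0.0339 0.0344]
278 40 [284] [351] [0.0339 0.034  0.0343 0.0344]
280 54 [278] [357] [0.0336 0.0342 0.0365 0.0368]
282 60 [275] [360] [0.0324 0.0344 0.0395 0.04  ]
[[0.4121 0.3368 0.0324]
 [0.4119 0.3397 0.0327]
 [0.4261 0.3351 0.0327]
 [0.4114 0.3399 0.0329]
 [0.4119 0.3343 0.033 ]
 [0.4123 0.3387 0.033 ]
 [0.4117 0.3327 0.0331]
 [0.4279 0.3391 0.0333]
 [0.4268 0.3387 0.0334]
 [0.4274 0.3386 0.0335]
 [0.4262 0.3366 0.0336]
 [0.4262 0.3372 0.0336]]
```

The depth images show the fingertips about 12 mm above the reported TCP instead of 17 mm below it. The desk heights are correct, so I trust this measurement: tip z = TCP z + 0.0115. I'll open, go 28 mm lower and close again.

Request:
send_rows([
  [[-0.1,0,0,0,0],[-0.1,0,0,0,0],[-0.1,0,0,0,0],[-0.1,0,0,0,0],[-0.1,0,0,0,0],[-0.1,0,0,-0.04,0],[-0.1,0,0,-0.08,0],[-0.1,0,0,-0.11,0],[-0.1,0,0,-0.135,0],[-0.1,0,0,-0.135,0]],
])

```text
t: 6.58
tool_pos: [0.418, 0.3305, -0.0079]
orientation: [-2.32, -2.118, 0.005]
force: [-0.6, 0.3, -0.4]
opening: 0.0509
gripper_force: 0.0
```

Request:
send_rows([
  [[0.2,0,0,0,0],[0.3,0,0,0,0],[0.4,0,0,0,0],[0.5,0,0,0,0],[0.6,0,0,0,0],[0.7,0,0,0,0],[0.7,0,0,0,0],[0.7,0,0,0,0],[0.7,0,0,0,0]],
], force=15)

```text
t: 7.33
tool_pos: [0.4195, 0.3316, -0.0055]
orientation: [2.32, 2.118, 0.001]
force: [-0.5, -0.6, 3.6]
opening: 0.0257
gripper_force: 15.0
```

The roll is held: opening 25.7 mm at 15 N. I'll lift it over the lid to the box.

Request:
send_rows([
  [[0.7,0,0,0.02,0],[0.7,0,0,0.06,0],[0.7,0,0,0.12,0],[0.7,0,0,0.22,0],[0.7,0,0,0.34,0],[0.7,0,0,0.48,0],[0.7,0,0,0.62,0],[0.7,0,0,0.76,0],[0.7,0,0,0.9,0],[0.7,0,0,1,0]],
])

```text
t: 8.17
tool_pos: [0.4199, 0.3318, 0.1984]
orientation: [2.319, 2.118, 0.006]
force: [0.1, -0.2, -0.9]
opening: 0.0253
gripper_force: 15.0
```

Request:
send_rows([
  [[0.7,0,0,0.1,0],[0.7,0,0,0.22,0],[0.7,0,0,0.34,0],[0.7,0.04,-0.05,0.43,-0.04],[0.7,0.1,-0.15,0.46,-0.08],[0.7,0.18,-0.28,0.46,-0.12],[0.7,0.26,-0.42,0.46,-0.16],[0.7,0.34,-0.56,0.46,-0.16],[0.7,0.42,-0.7,0.46,-0.16],[0.7,0.5,-0.84,0.46,-0.16],[0.7,0.58,-0.95,0.46,-0.16],[0.7,0.64,-1,0.46,-0.16]],
])

```text
t: 9.17
tool_pos: [0.5481, 0.1282, 0.2874]
orientation: [2.49, 1.913, 0.001]
force: [1.2, 0.3, -1.7]
opening: 0.0251
gripper_force: 15.0
```

Request:
send_rows([
  [[0.7,0,-0.1,0,0],[0.7,0,-0.2,0,0],[0.7,0,-0.265,-0.05,0],[0.7,0,-0.265,-0.15,0],[0.7,0,-0.265,-0.28,0],[0.7,0,-0.265,-0.42,0],[0.7,0,-0.265,-0.55,0],[0.7,0,-0.265,-0.65,0],[0.7,0,-0.265,-0.7,0],[0.7,0,-0.265,-0.7,0]],
])

```text
t: 10.0
tool_pos: [0.545, 0.0784, 0.1431]
orientation: [-2.487, -1.915, 0.007]
force: [0.0, 0.4, -1.5]
opening: 0.0256
gripper_force: 15.0
```

Run:
```python
from h import *
s=telemetry.read_state(); print(s["tool_pos"],np.degrees(s["q"])[[0,5]],s["opening"],s["gripper_force"],s["force"])
q,d,V=snap("top"); p,d,W=snap("wrist")
cv2.imwrite("pics/overbox.png",np.hstack([cv2.resize(q[130:300,120:320],(470,400)),cv2.resize(p[40:360,150:470],(330,400))]))
```

```text
[0.54496146 0.07835875 0.14313793] [ 2.84248114 17.64035793] 0.02559888159953194 14.997181445360184 [ 0.00736916  0.35025735 -1.53976321]
```

View pics/overbox.png

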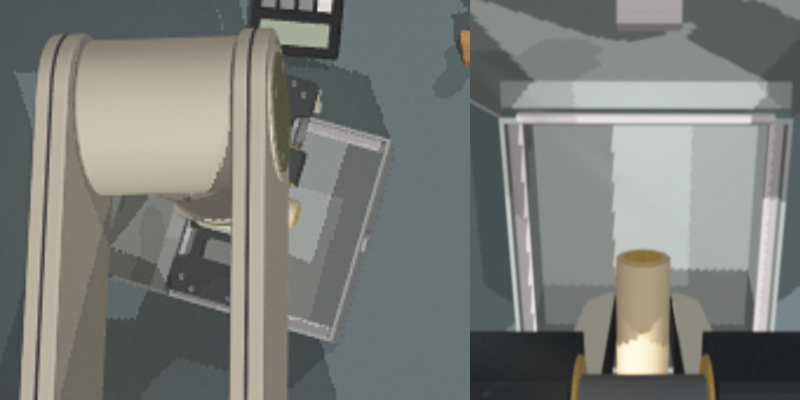

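The wrist half shows the roll at (643,310), centred between the box walls at 505 and 790. Lowering it.

Request:
send_rows([
  [[0.7,0,0,-0.05,0],[0.7,0,0,-0.13,0],[0.7,0,0,-0.23,0],[0.7,0,0,-0.33,0],[0.7,0,0,-0.43,0],[0.7,0,0,-0.53,0],[0.7,0,0,-0.61,0],[0.7,0,0,-0.67,0],[0.7,0,0,-0.7,0],[0.7,0,0,-0.72,0],[0.7,0,0,-0.73,0],[0.7,0,0,-0.735,0],[0.7,0,0,-0.735,0]],
])

```text
t: 11.18
tool_pos: [0.548, 0.0784, -0.0]
orientation: [2.488, 1.916, 0.002]
force: [0.7, 0.6, -1.6]
opening: 0.0256
gripper_force: 15.0
```

Request:
send_rows([
  [[0.7,0,0,-0.005,0],[0.7,0,0,-0.01,0],[0.7,0,0,-0.012,0],[0.7,0,0,-0.012,0]],
])

```text
t: 11.52
tool_pos: [0.5478, 0.0784, -0.0025]
orientation: [2.489, 1.916, 0.001]
force: [-1.0, 0.4, 3.6]
opening: 0.0255
gripper_force: 15.0
```

On the floor. Releasing and rising over the lid's height.

Request:
send_rows([
  [[0.4,0,0,0,0],[0.35,0,0,0,0],[0.3,0,0,0,0],[0.2,0,0,0,0],[0,0,0,0,0],[0,0,0,0,0],[0,0,0,0.06,0],[0,0,0,0.2,0],[0,0,0,0.4,0],[0,0,0,0.6,0],[0,0,0,0.8,0],[0,0,0,0.95,0],[0,0,0,1,0],[0,0,0,1,0]],
])

```text
t: 12.68
tool_pos: [0.5497, 0.0785, 0.2019]
orientation: [2.485, 1.914, 0.01]
force: [1.1, -0.4, -0.1]
opening: 0.0463
gripper_force: 0.0
```

Run:
```python
from h import *
s=telemetry.read_state(); print(s["tool_pos"],np.degrees(s["q"])[[0,5]])
p,d,W=snap("wrist"); np.save("w_box2.npy",W)
print("roll",rect(W,.014,.05,(.50,.03),(.60,.13)))
# front & end rim in box frame
a=np.radians(75.0); R=np.array([[np.cos(a),-np.sin(a)],[np.sin(a),np.cos(a)]])
w=W.reshape(-1,3); w=w[np.isfinite(w[:,2])]; b=(w[:,:2]-[.5473,.0779])@R
m=(abs(w[:,2]-.071)<.004)&(abs(b[:,1])<.11)&(b[:,0]<.06)&(b[:,0]>-.1); b=b[m]*1000
print("y ext",np.percentile(b[:,1],[.2,99.8]),"x min",np.percentile(b[:,0],.3), len(b))
```

```text
[0.54966571 0.07849544 0.20188456] [ 2.836831   17.63840157]
roll (1277, array([547.3,  78.1]), array([55.7, 25.1]), 74.97, np.float64(0.0284))
y ext [-99.86180378 100.46696721] x min -79.20927987061883 1839
```

The roll lies at (0.5473,0.0781), aligned with the box axis and resting on the floor. Next is the tray.

Request:
send_rows([
  [[0,0,-0.12,0,0],[0,-0.05,-0.3,0,0],[0,-0.08,-0.5,0,-0.1],[0,-0.12,-0.7,0,-0.22],[0,-0.12,-0.9,0,-0.34],[0,-0.12,-1,0,-0.46],[0,-0.12,-1,0,-0.58],[0,-0.12,-1,0,-0.64],[0,-0.12,-1,0,-0.64]],
])

```text
t: 13.48
tool_pos: [0.5216, -0.1218, 0.1937]
orientation: [-2.98, -0.984, 0.006]
force: [-0.5, 0.3, -0.4]
opening: 0.0466
gripper_force: 0.0
```

Request:
send_rows([
  [[0,-0.03,-0.15,0,-0.12],[0,-0.06,-0.35,0,-0.24],[0,-0.1,-0.55,0,-0.36],[0,-0.12,-0.75,0,-0.48],[0,-0.12,-0.9,0,-0.56],[0,-0.12,-0.935,0,-0.597],[0,-0.12,-0.935,0,-0.597],[0,-0.12,-0.935,0,-0.597]],
])

```text
t: 14.15
tool_pos: [0.4985, -0.3079, 0.1948]
orientation: [-3.139, -0.031, 0.004]
force: [-0.2, -0.1, -0.5]
opening: 0.0466
gripper_force: 0.0
```

Run:
```python
from h import *
s=telemetry.read_state(); q=np.degrees(s["q"]); print(s["tool_pos"],q[0]-q[5])
p,d,W=snap("wrist")
print(rect(W,.022,.036,(.39,-.42),(.62,-.2)));print("rib",rect(W,.037,.048,(.45,-.335),(.55,-.285)))
```

```text
[ 0.49847091 -0.30788071  0.19480031] -88.86053449130807
(10225, array([ 498.6, -308.2]), array([188.1, 148.4]), 0.99, np.float64(0.0303))
rib (834, array([ 499.2, -308.4]), array([69.1, 11.1]), 1.01, np.float64(0.0434))
```

Request:
send_rows([
  [[0,0,0.003,-0.15,-0.002],[0,0,0.003,-0.33,-0.002],[0,0,0.003,-0.5,-0.002],[0,0,0.003,-0.65,-0.002],[0,0,0.003,-0.78,-0.002],[0,0,0.003,-0.86,-0.002],[0,0,0.003,-0.92,-0.002],[0,0,0.003,-0.96,-0.002],[0,0,0.003,-0.98,-0.002],[0,0,0.003,-0.98,-0.002],[0,0,0.003,-0.98,-0.002]],
])

```text
t: 15.12
tool_pos: [0.5, -0.3083, 0.0018]
orientation: [3.141, 0.025, 0.002]
force: [0.4, 0.0, -0.1]
opening: 0.0465
gripper_force: 0.0
```

Request:
send_rows([
  [[0.2,0,0,0,0],[0.35,0,0,0,0],[0.45,0,0,0,0],[0.55,0,0,0,0],[0.62,0,0,0,0],[0.68,0,0,0,0],[0.74,0,0,0,0],[0.8,0,0,0,0],[0.85,0,0,0,0],[0.9,0,0,0,0],[0.9,0,0,0,0],[0.9,0,0,0,0]],
], force=40)

```text
t: 16.12
tool_pos: [0.4992, -0.3082, 0.0007]
orientation: [3.141, 0.024, -0.0]
force: [-0.6, -2.1, -0.6]
opening: 0.0119
gripper_force: 40.0
```

The rib is gripped (11.9 mm at 40 N). Lifting smoothly.

Request:
send_rows([
  [[0.9,0,0,0.01,0],[0.9,0,0,0.03,0],[0.9,0,0,0.06,0],[0.9,0,0,0.1,0],[0.9,0,0,0.15,0],[0.9,0,0,0.21,0],[0.9,0,0,0.28,0],[0.9,0,0,0.35,0],[0.9,0,0,0.42,0],[0.9,0,0,0.49,0],[0.9,0,0,0.55,0],[0.9,0,0,0.6,0],[0.9,0,0,0.63,0],[0.9,0,0,0.65,0],[0.9,0,0,0.65,0]],
])

```text
t: 17.37
tool_pos: [0.4996, -0.3083, 0.1317]
orientation: [3.141, 0.023, 0.002]
force: [-0.0, -0.9, -4.3]
opening: 0.0118
gripper_force: 40.0
```

Request:
send_rows([
  [[0.9,0,0.02,0,0],[0.9,0.01,0.05,0,-0.01],[0.9,0.02,0.1,0,-0.02],[0.9,0.03,0.16,0,-0.04],[0.9,0.04,0.22,0,-0.06],[0.9,0.05,0.29,0,-0.08],[0.9,0.06,0.36,0,-0.1],[0.9,0.07,0.43,0,-0.12],[0.9,0.08,0.5,0,-0.14],[0.9,0.09,0.57,0,-0.16],[0.9,0.1,0.64,0,-0.18],[0.9,0.12,0.71,0,-0.2],[0.9,0.14,0.78,0,-0.22],[0.9,0.16,0.85,0,-0.24],[0.9,0.18,0.9,0,-0.26],[0.9,0.2,0.94,0,-0.267],[0.9,0.22,0.97,0,-0.267],[0.9,0.23,0.99,0,-0.267],[0.9,0.24,1,0,-0.267],[0.9,0.24,1,0,-0.267]],
])

```text
t: 19.03
tool_pos: [0.5475, -0.1078, 0.1306]
orientation: [-3.114, 0.414, 0.0]
force: [-0.6, 0.1, -4.6]
opening: 0.012
gripper_force: 40.0
```

Request:
send_rows([
  [[0.9,0,0.02,0,0],[0.9,0,0.05,0,0],[0.9,0,0.1,0,0],[0.9,0,0.17,0,0],[0.9,0,0.25,0,0],[0.9,0,0.34,0,0],[0.9,0,0.43,0,0],[0.9,0,0.52,0,0],[0.9,0,0.61,0,0],[0.9,0,0.69,0,0],[0.9,0,0.76,0,0],[0.9,0,0.82,0,0],[0.9,0,0.87,0,0],[0.9,0,0.905,0,0],[0.9,0,0.925,0,0],[0.9,0,0.933,0,0],[0.9,0,0.933,0,0],[0.9,0,0.933,0,0]],
])

```text
t: 20.53
tool_pos: [0.5473, 0.0781, 0.1307]
orientation: [3.114, -0.415, 0.0]
force: [-0.2, -0.2, -4.4]
opening: 0.0115
gripper_force: 40.0
```

Run:
```python
from h import *
for i in range(2):
    s=telemetry.read_state(); q=np.degrees(s["q"]); print(s["t"],s["tool_pos"],q[0]-q[5],s["force"],s["wrist_torque"],s["opening"])
    p,d,W=snap("wrist")
z0=s["tool_pos"][2]
c=(.5472,.0783)
print("tray",rect(W,z0+.022,z0+.034,(.42,-.06),(.68,.21)))
a=np.radians(75.0); R=np.array([[np.cos(a),-np.sin(a)],[np.sin(a),np.cos(a)]])
w=W.reshape(-1,3); w=w[np.isfinite(w[:,2])]; b=(w[:,:2]-c)@R*1000
m=(abs(w[:,2]-z0-.030)<.005)&(abs(b)<130).all(1)
print("tray box-frame x,y ext",np.percentile(b[m],[.1,50,99.9],axis=0).round(1).tolist(),m.sum())
for side in (-1,1):   # tilt: flange height at ends
  mm=m&(abs(b[:,1]*side-86)<6)&(abs(b[:,0])<72); print(side,"flange z",mm.sum(),np.median(w[mm][:,2]) if mm.any() else None)
m=(abs(w[:,2]-.070)<.006)&(abs(b)<130).all(1); print("rim",np.percentile(b[m],[.2,99.8],axis=0).round(1).tolist(),m.sum())
cv2.imwrite("pics/w_tray_over.png",p)
```

```text
20.5333 [0.54730562 0.07811527 0.13070493] -105.18659755805952 [-0.2385562  -0.21127486 -4.39883027] [ 0.04818769  0.03990163 -0.02172914] 0.011508662229730807
20.5833 [0.54729529 0.0779942  0.1307073 ] -105.2014632912046 [-0.60882272 -0.2668366  -4.00818654] [ 0.03730644 -0.03657293 -0.03033898] 0.01185044102297037
tray (41395, array([567.1,  93.8]), array([190.5, 169.4]), 75.23, np.float64(0.1606))
tray box-frame x,y ext [[-74.3, -98.8], [18.0, -67.9], [114.9, 65.5]] 35294
-1 flange z 11416 0.16142414896149598
1 flange z 0 NoneTraceback (most recent call last):
  File "<stdin>", line 14, in <module>
    return _quantile_unchecked(
        a, q, axis, out, overwrite_input, method, keepdims, weights)
    return _ureduce(a,
                    func=_quantile_ureduce_func,
    ...<5 lines>...
                    overwrite_input=overwrite_input,
                    method=method)
    r = func(a, **kwargs)
    result = _quantile(arr,
                       quantiles=q,
    ...<2 lines>...
                       out=out,
                       weights=wgt)
    slices_having_nans = np.isnan(arr[-1, ...])
                                  ~~~^^^^^^^^^
IndexError: index -1 is out of bounds for axis 0 with size 0
```

Run:
```python
from h import *
p,d,W=snap("wrist"); z0=telemetry.read_state()["tool_pos"][2]
a=np.radians(75.0); R=np.array([[np.cos(a),-np.sin(a)],[np.sin(a),np.cos(a)]])
w=W.reshape(-1,3); w=w[np.isfinite(w[:,2])]; b=(w[:,:2]-(.5472,.0783))@R*1000
m=(abs(w[:,2]-z0-.030)<.005)&(abs(b[:,0])<60)&(abs(b[:,1])<130)
print("y ext",np.percentile(b[m][:,1],[.2,1,99,99.8]))
for lo,hi in((-74,-60),(-60,-30),(-30,0),(0,30),(30,60)):
    mm=m&(b[:,0]>lo)&(b[:,0]<hi); print(lo,mm.sum(),np.percentile(b[mm][:,1],[.5,99.5]) if mm.any() else 0)
m=(abs(w[:,2]-z0-.030)<.005)&(abs(b[:,1])<90)
print("x ext",[ (y,np.percentile(b[m&(abs(b[:,1]-y)<10)][:,0],[.5,99.5]).round(1)) for y in (-80,-40,40,80) if (m&(abs(b[:,1]-y)<10)).any()])
q,d,V=snap("top"); g,d,S=snap("scene")
cv2.imwrite("pics/tray_over.png",np.hstack([cv2.resize(p,(440,330)),cv2.resize(g[240:400,260:473],(360,330))[:330]]))
```

```text
y ext [-93.67079426 -93.46549261  59.38739447  65.05385584]
-74 0 0
-60 4469 [-93.394881   -49.77881145]
-30 3747 [-93.48979074  63.77429455]
0 5334 [-93.58915511  64.60434455]
30 3684 [-93.70268633 -51.49961468]
x ext [(-80, array([-73.8, 114.3])), (-40, array([-74.1, 114.5])), (40, array([ -1.2, 114.6]))]
```

View pics/tray_over.png

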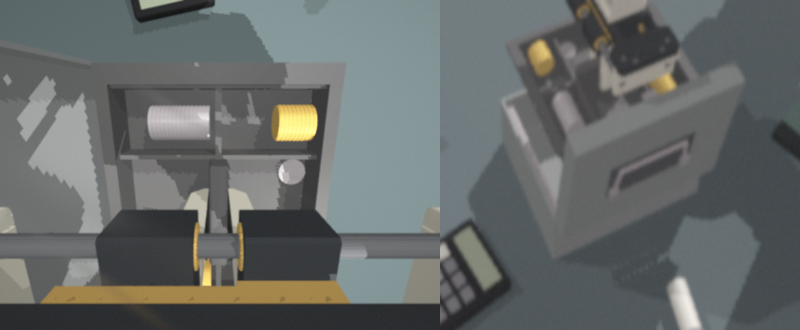

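The wrist view shows the tray level, with its far flange edge at row 65. The edges are within 0.5 mm of where they should be over the box, and yaw is off by 0.2°. Lowering to just above the flange's entry.

Request:
send_rows([
  [[0.9,0,0,-0.01,0.003],[0.9,0,0,-0.04,0.003],[0.9,0,0,-0.08,0.003],[0.9,0,0,-0.13,0.003],[0.9,0,0,-0.18,0.003],[0.9,0,0,-0.23,0.003],[0.9,0,0,-0.28,0.003],[0.9,0,0,-0.32,0.003],[0.9,0,0,-0.35,0.003],[0.9,0,0,-0.37,0.003],[0.9,0,0,-0.39,0.003],[0.9,0,0,-0.4,0.003],[0.9,0,0,-0.4,0.003]],
])

```text
t: 21.87
tool_pos: [0.5472, 0.0786, 0.0505]
orientation: [3.115, -0.41, -0.0]
force: [0.3, 0.7, -4.5]
opening: 0.0116
gripper_force: 40.0
```

Request:
send_rows([
  [[0.9,0,0,-0.01,0],[0.9,0,0,-0.02,0],[0.9,0,0,-0.03,0],[0.9,0,0,-0.04,0],[0.9,0,0,-0.05,0],[0.9,0,0,-0.055,0],[0.9,0,0,-0.06,0],[0.9,0,0,-0.06,0]],
])

```text
t: 22.53
tool_pos: [0.5471, 0.0786, 0.0385]
orientation: [3.115, -0.41, -0.001]
force: [-0.3, -0.0, -4.3]
opening: 0.0116
gripper_force: 40.0
```

Inside the rim with no contact. Now the last millimetres.

Request:
send_rows([
  [[0.9,0,0,-0.003,0],[0.9,0,0,-0.006,0],[0.9,0,0,-0.008,0],[0.9,0,0,-0.01,0],[0.9,0,0,-0.01,0]],
])

```text
t: 22.95
tool_pos: [0.5473, 0.0786, 0.0368]
orientation: [-3.115, 0.41, -0.0]
force: [-0.2, -0.5, -6.1]
opening: 0.0121
gripper_force: 40.0
```

Request:
send_rows([
  [[0.9,0,0,-0.002,0],[0.9,0,0,-0.002,0]],
])

```text
t: 23.12
tool_pos: [0.5474, 0.0786, 0.0367]
orientation: [-3.115, 0.41, -0.0]
force: [-2.3, 0.0, -0.1]
opening: 0.0118
gripper_force: 40.0
```

Request:
send_rows([
  [[0.9,0,0,-0.002,0],[0.9,0,0,-0.003,0],[0.9,0,0,-0.003,0]],
])

```text
t: 23.37
tool_pos: [0.5474, 0.0786, 0.0367]
orientation: [3.115, -0.409, 0.0]
force: [-6.5, -0.5, 6.7]
opening: 0.0119
gripper_force: 40.0
```

Request:
send_rows([
  [[0.7,0,0,0,0],[0.6,0,0,0,0],[0.4,0,0,0,0],[0.2,0,0,0,0],[0.2,0,0,0,0],[0.2,0,0,0.03,0],[0.2,0,0,0.1,0],[0.2,0,0,0.25,0],[0.2,0,0,0.42,0],[0.2,0,0,0.6,0],[0.2,0,0,0.78,0],[0.2,0,0,0.92,0],[0.2,0,0,1,0],[0.2,0,0,1,0]],
])

```text
t: 24.53
tool_pos: [0.5498, 0.0787, 0.2417]
orientation: [-3.113, 0.409, -0.014]
force: [0.9, 0.8, -0.7]
opening: 0.037
gripper_force: 0.0
```

Run:
```python
from h import *
s=telemetry.read_state(); print(s["tool_pos"])
p,d,W=snap("wrist")
a=np.radians(75.0); R=np.array([[np.cos(a),-np.sin(a)],[np.sin(a),np.cos(a)]])
w=W.reshape(-1,3); w=w[np.isfinite(w[:,2])]; b=(w[:,:2]-(.5472,.0783))@R*1000
for n,c in (("y-",(0,-90)),("y+",(0,90)),("x-",(-71,0)),("x+",(71,0)),("rim-x",(-78.5,0))):
    m=(abs(b-np.array(c))<((45,3) if c[0]==0 else (1.5,60))).all(1)&(w[:,2]<.1); print(n,m.sum(),np.percentile(w[m][:,2],[10,50,90]).round(4) if m.any() else 0)
print("rib",rect(W,.073,.09,(.5,.03),(.6,.13)))
m=(w[:,2]>.1)&(w[:,2]<.2)&(abs(b[:,1])<90)&(b[:,0]>60)&(b[:,0]<200)
print("lid slope",np.polyfit(w[m][:,2]*1000,b[m][:,0],1),m.sum())
# lid from scene: outer face
g,_,S=snap("scene"); w=S.reshape(-1,3); w=w[np.isfinite(w[:,2])]; b=(w[:,:2]-(.5472,.0783))@R*1000
m=(w[:,2]>.1)&(w[:,2]<.215)&(abs(b[:,1])<95)&(b[:,0]>95)&(b[:,0]<160)
print("outer",np.polyfit(w[m][:,2]*1000,b[m][:,0],1),m.sum())
np.save("scene1.npy",S)
```

```text
[0.54976806 0.07871321 0.24173532]
y- 550 [0.0665 0.0675 0.0685]
y+ 346 [0.0665 0.0673 0.0683]
x- 317 [0.0667 0.0676 0.0685]
x+ 316 [0.0665 0.0675 0.0684]
rim-x 285 [0.0705 0.0715 0.0724]
rib (805, array([546.9,  79.1]), array([11.5, 69.9]), 75.24, np.float64(0.0793))
lid slope [ 0.14910701 88.99032804] 12128
outer [ 0.14342247 94.37359209] 2436
```

The tray sits level: flange top is 67.5 mm on all four sides, with the rim reading 71.5 mm. The lid is at about 1.716 rad. I'll close the fingers, go over the lid and come down behind it.

Request:
send_rows([
  [[1,0,0,0.1,0],[1,0,0,0.2,0],[1,0.01,0.03,0.225,0],[1,0.03,0.1,0.225,0],[1,0.06,0.22,0.225,0],[1,0.1,0.36,0.225,0],[1,0.14,0.52,0.225,0],[1,0.18,0.66,0.225,0],[1,0.2,0.76,0.225,0],[1,0.217,0.81,0.225,0],[1,0.217,0.81,0.15,0],[1,0.217,0.81,0.05,0],[1,0.217,0.81,-0.05,0],[1,0.217,0.81,-0.14,0],[1,0.217,0.81,-0.21,0],[1,0.217,0.81,-0.21,0]],
], force=10)

```text
t: 25.97
tool_pos: [0.588, 0.2399, 0.188]
orientation: [3.111, -0.409, -0.011]
force: [-0.2, -0.2, -0.5]
opening: 0.0006
gripper_force: 0.0
```

Run:
```python
from h import *
s=telemetry.read_state(); print(s["tool_pos"],s["opening"])
th=np.concatenate([[1.716],np.arange(1.65,0.05,-.06),[.03,0]])
r=np.interp(th,[0,.8,1.716],[150,148,138])
X=80-r*np.cos(th)+22*np.sin(th)+10; Z=70+r*np.sin(th)+22*np.cos(th)-11.5
P0=np.array([.5904,.2402,.1936]); c=np.array([.5472,.0783]); u=np.array([.2588,.9659])
P=np.c_[c+X[:,None]/1000*u,Z/1000]
for t,q in zip(th,P): print(round(t,2),np.round((q-P0)/.2,3))
```

```text
[0.5880426  0.23990795 0.18802347] 0.0006010028052663197
1.72 [-0.046 -0.173 -0.009]
1.65 [-0.057 -0.216  0.007]
1.59 [-0.068 -0.256  0.019]
1.53 [-0.078 -0.296  0.029]
1.47 [-0.09  -0.338  0.035]
1.41 [-0.101 -0.379  0.04 ]
1.35 [-0.112 -0.421  0.041]
1.29 [-0.123 -0.464  0.04 ]
1.23 [-0.135 -0.506  0.037]
1.17 [-0.146 -0.548  0.03 ]
1.11 [-0.157 -0.59   0.021]
1.05 [-0.168 -0.632  0.009]
0.99 [-0.179 -0.673 -0.005]
0.93 [-0.19  -0.713 -0.022]
0.87 [-0.201 -0.752 -0.042]
0.81 [-0.211 -0.79  -0.064]
0.75 [-0.22  -0.826 -0.09 ]
0.69 [-0.229 -0.859 -0.119]
0.63 [-0.238 -0.891 -0.149]
0.57 [-0.246 -0.922 -0.182]
0.51 [-0.254 -0.95  -0.216]
0.45 [-0.261 -0.976 -0.253]
0.39 [-0.267 -1.    -0.29 ]
0.33 [-0.273 -1.022 -0.33 ]
0.27 [-0.278 -1.042 -0.37 ]
0.21 [-0.283 -1.059 -0.412]
0.15 [-0.287 -1.073 -0.455]
0.09 [-0.29  -1.086 -0.499]
0.03 [-0.293 -1.095 -0.543]
0.0 [-0.294 -1.099 -0.565]
```

Request:
send_rows([
  [[1,-0.01,-0.04,0,0],[1,-0.02,-0.08,0,0],[1,-0.03,-0.12,0,0],[1,-0.04,-0.15,0,0],[1,-0.048,-0.18,0,0],[1,-0.057,-0.216,0.007,0],[1,-0.062,-0.236,0.013,0],[1,-0.068,-0.256,0.019,0],[1,-0.073,-0.276,0.024,0],[1,-0.078,-0.296,0.029,0],[1,-0.084,-0.317,0.032,0],[1,-0.09,-0.338,0.035,0],[1,-0.101,-0.379,0.04,0],[1,-0.112,-0.421,0.041,0],[1,-0.123,-0.464,0.04,0],[1,-0.135,-0.506,0.037,0],[1,-0.146,-0.548,0.03,0],[1,-0.157,-0.59,0.021,0]],
])

```text
t: 27.47
tool_pos: [0.5591, 0.1215, 0.198]
orientation: [3.115, -0.41, 0.001]
force: [-0.3, 2.0, -1.0]
opening: 0.0004
gripper_force: 0.8
```

Run:
```python
from h import *
s=telemetry.read_state(); print(s["tool_pos"],s["force"])
R=np.array([[.2588,-.9659],[.9659,.2588]])
for n in ("scene","top"):
    p,_,S=snap(n); w=S.reshape(-1,3); w=w[np.isfinite(w[:,2])]; b=(w[:,:2]-(.5472,.0783))@R*1000
    for y in (-85,85):
        m=(w[:,2]>.085)&(w[:,2]<.24)&(abs(b[:,1]-y)<10)&(b[:,0]>-90)&(b[:,0]<160)
        if m.sum()>30:
            X=np.c_[b[m][:,0],w[m][:,2]*1000]; l=cv2.fitLine(X.astype(np.float32),cv2.DIST_HUBER,0,.01,.01).ravel(); print(n,y,m.sum(),"angle",np.arctan2(abs(l[1]),-l[0]*np.sign(l[1])),"top z",X[:,1].max())
```

```text
[0.55906945 0.12153828 0.19800564] [-0.26181731  1.95033718 -0.97780503]
scene -85 807 angle 1.0959996 top z 226.01735325865712
scene 85 442 angle 1.1065223 top z 211.49279073102855
top -85 273 angle 1.0524437 top z 225.1731596705344
```

The lid follows the plan, at 1.10 rad with 2 N. Continuing.

Request:
send_rows([
  [[1,-0.011,-0.042,-0.012,0],[1,-0.022,-0.083,-0.026,0],[1,-0.033,-0.123,-0.043,0],[1,-0.044,-0.162,-0.063,0],[1,-0.054,-0.2,-0.085,0],[1,-0.063,-0.236,-0.111,0],[1,-0.072,-0.269,-0.14,0],[1,-0.081,-0.301,-0.17,0],[1,-0.089,-0.332,-0.203,0],[1,-0.097,-0.36,-0.237,0],[1,-0.104,-0.386,-0.274,0],[1,-0.11,-0.41,-0.311,0],[1,-0.113,-0.421,-0.331,0],[1,-0.116,-0.432,-0.351,0],[1,-0.119,-0.442,-0.371,0],[1,-0.121,-0.452,-0.391,0],[1,-0.124,-0.461,-0.412,0],[1,-0.126,-0.469,-0.433,0],[1,-0.128,-0.476,-0.454,0],[1,-0.13,-0.483,-0.476,0]],
])

```text
t: 29.23
tool_pos: [0.5333, 0.0259, 0.1024]
orientation: [-3.115, 0.409, -0.0]
force: [0.4, 0.1, 1.0]
opening: 0.0005
gripper_force: 0.2
```

Request:
send_rows([
  [[1,-0.001,-0.004,-0.015,0],[1,-0.002,-0.008,-0.03,0],[1,-0.003,-0.012,-0.045,0],[1,-0.004,-0.016,-0.06,0],[1,-0.005,-0.02,-0.075,0],[1,-0.006,-0.022,-0.088,0],[1,-0.006,-0.024,-0.096,0],[1,-0.007,-0.026,-0.103,0],[1,-0.007,-0.026,-0.108,0],[1,-0.007,-0.026,-0.11,0],[1,-0.007,-0.026,-0.11,0]],
])

```text
t: 30.15
tool_pos: [0.5319, 0.0207, 0.0817]
orientation: [3.115, -0.409, 0.0]
force: [-4.5, -0.3, 8.6]
opening: 0.0007
gripper_force: 4.3
```

Request:
send_rows([
  [[1,0,0,-0.004,0],[1,0,0,-0.008,0],[1,0,0,-0.01,0],[1,0,0,-0.01,0]],
])

```text
t: 30.48
tool_pos: [0.532, 0.0207, 0.0816]
orientation: [3.115, -0.409, 0.0]
force: [-13.5, -0.3, 23.9]
opening: 0.0006
gripper_force: 12.0
```

Firm contact at 24 N with no further travel. Lifting off and checking.

Request:
send_rows([
  [[1,0,0,0.03,0],[1,0,0,0.1,0],[1,0,0,0.25,0],[1,0,0,0.45,0],[1,0,0,0.65,0],[1,0,-0.1,0.8,0],[1,0,-0.3,0.9,0],[1,0,-0.5,0.9,0],[1,0,-0.7,0.9,0],[1,0,-0.8,0.9,0],[1,0,-0.8,0.9,0]],
])

```text
t: 31.4
tool_pos: [0.5314, -0.1435, 0.2587]
orientation: [3.112, -0.416, 0.0]
force: [-0.3, 0.6, 0.2]
opening: 0.0005
gripper_force: 0.0
```

Run:
```python
from h import *
s=telemetry.read_state(); print(s["tool_pos"],s["force"])
R=np.array([[.2588,-.9659],[.9659,.2588]])
for n in ("top","scene","wrist"):
    p,_,S=snap(n); w=S.reshape(-1,3); w=w[np.isfinite(w[:,2])]; b=(w[:,:2]-(.5472,.0783))@R*1000
    for x in (-72,-50,50,70):
        m=(w[:,2]>.05)&(w[:,2]<.13)&(abs(b[:,1])<90)&(abs(b[:,0]-x)<6); print(n,x,m.sum(),np.median(w[m][:,2]) if m.any() else 0)
    if n=="scene": cv2.imwrite("pics/end.png",p)
    if n=="top": print("glue",rect(S,.012,.04,(.54,.24),(.66,.36)))
```

```text
[ 0.53139328 -0.14350736  0.25865913] [-0.26518677  0.60270532  0.18711783]
top -72 317 0.09260566744225174
top -50 447 0.09273027331096495
top 50 442 0.09299869363733337
top 70 437 0.09261060440839564
glue (379, array([595.6, 283.5]), array([86. , 25.1]), 64.54, np.float64(0.0234))
scene -72 344 0.09265497581667842
scene -50 371 0.09271596848236885
scene 50 420 0.09287798468773012
scene 70 447 0.09291582970779089
wrist -72 1707 0.09346156619272572
wrist -50 1883 0.09342171182743486
wrist 50 1861 0.09342771929683158
wrist 70 1866 0.09339728165235983
```

View pics/end.png

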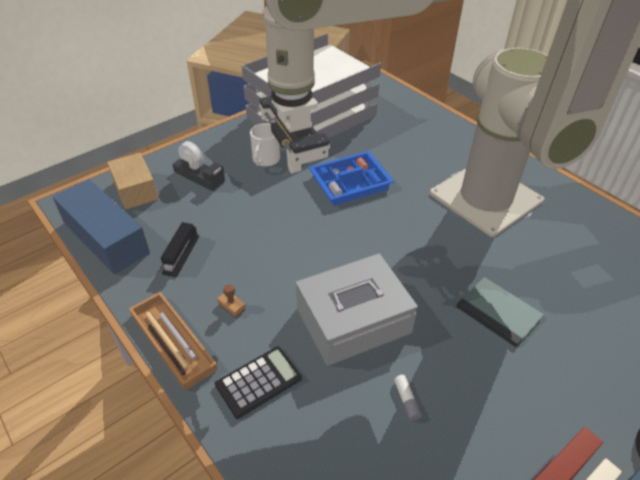

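The lid at (357,300) is shut and flat at 92–93 mm, the glue stick is still at (407,396), and the other things have not moved. Handing in.

```bash
python3 -c "
from h import *
print(order.close_job())"
```

```text
the job is handed in; nothing more can be done
None
```

The cash box is packed and handed in: roll on the floor of the box, tray level on its ledges, lid shut flat at about 92–93 mm, and nothing else on the desk visibly moved, at about 31.5 s of the 72 s limit.

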